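# Ready the gluing press

## Task

Get the small gluing press ready for use. First clear its bed: put the boxwood tuning peg in the green-lined tray with the other peg and the black tailpiece in the red-lined tray with the other tailpiece. Then turn the brass thumbscrew clockwise until its pad seats on the cork, back it off a quarter turn, and finish there still gripping the thumbscrew so that it cannot move; the pieces already in the trays stay in them, and the other things on the bench are left alone.

Things in the scene. Friction and masses are not known exactly. Their poses are not given: they have to be found in the camera images.
- press: Fixed wooden gluing press. Origin: centre of the underside of its bed. The bed is a brown board 280 mm (x) by 170 mm (y), 18 mm thick, top at z = 18 mm, open at its -x end (nearer the robot), where the two fittings lie. At the +x end a dark column 110 mm high and a 50 mm wide beam (x from +55 to +140 mm, top at z = 130 mm) overhang a cork block (top at z = 50 mm); the thumbscrew stands on the beam at x = +85 mm, y = 0.
- thumbscrew (a joint): Angle of the thumbscrew in rad: 0 is seated (pad on the cork, a hard stop), growing as it is turned anticlockwise seen from above (backing off); it starts 1.2 to 2.7 rad open. The screw does not rise; the pad beneath moves 1.9 mm per rad. It turns stiffly (about 0.06 N m) and stays where it is left.
- thumbscrew_grip (a point): Point on the thumbscrew's upright axis, at the height to grip, 166 mm above the table, free from above. The thumbscrew is a brass wing: an upright bar 44 mm long, 14 mm thick, 34 mm high (from 22 mm below this point to 12 mm above it) on a disc of 36 mm diameter. This frame turns with it: x along the bar, y across its 14 mm thickness, z up. A short black mark lies on top of the bar's -x end.
- peg: Pale boxwood tuning peg to be put away, lying on the press bed: 78 mm long, along its x axis. Origin on the underside; its x axis points away from the robot, within 0.5 rad. Flat head 22 mm long, 24 mm wide (y), 12 mm thick, centred at x = -22 mm (grip it across y there); then a 12 mm collar and a 9 mm round shaft out to x = +45 mm. 16 g.
- tailpiece: Black ebony tailpiece to be put away, lying on the press bed: 95 mm long along its x axis (-47 to +48 mm), 12 mm thick. Origin on the underside; its x axis points away from the robot, within 0.5 rad. 32 mm wide (y) from x = -47 to +7 mm, 21 mm wide beyond; grip it across y near x = -10 mm. 35 g.
- peg_tray_in (a point): Centre of the inner floor (5 mm above the table) of the green-lined open wooden tray, fixed, inside 130 mm (x) by 150 mm (y), walls 5 mm thick with their rim 29 mm above this point. One peg already lies in its +y half (about y = +45 mm, lengthwise along x); the -y half is empty.
- tail_tray_in (a point): The same point of the like tray with red lining. One tailpiece already lies in its +y half (about y = +45 mm, lengthwise along x); the -y half is empty.
- peg_b: The peg already in the green-lined tray, of the same shape; it stays in that tray.
- tailpiece_b: The tailpiece already in the red-lined tray, of the same shape; it stays in that tray.
- varnish: Bystander: amber bottle, 60 mm diameter, 150 mm high; origin under its centre.
- jar: Bystander: glass jar, 56 mm diameter, 90 mm high; origin under its centre.
- spool_clamp: Bystander: upright wooden spool clamp, 38 mm diameter, 108 mm high; origin under its centre.
- brush: Bystander: flat brush lying to the robot's right.
- sanding_block: Bystander: cork sanding block, 90 by 45 by 30 mm, beyond the press.

How it is judged:
On the way, in this order (a step that is already met when the one before it is completed fails the run):
1. the peg lies in the green-lined tray and the tailpiece in the red-lined tray, both let go (x of peg in the frame of peg_tray_in between -0.065 and 0.065 m and y of peg in the frame of peg_tray_in between -0.075 and 0.075 m and z of peg in the frame of peg_tray_in between -0.006 and 0.03 m and x of tailpiece in the frame of tail_tray_in between -0.065 and 0.065 m and y of tailpiece in the frame of tail_tray_in between -0.075 and 0.075 m and z of tailpiece in the frame of tail_tray_in between -0.006 and 0.03 m and contact force between the fingers and peg below 0.2 N and contact force between the fingers and tailpiece below 0.2 N and linear speed of each of peg, tailpiece below 0.03 m/s), for 0.2 s.
2. the thumbscrew is turned clockwise until it is seated (within 0.1 rad of its stop) (value of joint thumbscrew below 0.1 rad), for 0.1 s.
At the end, for the whole second after the job is handed in: The thumbscrew stands still 90 degrees (within 20) back from its seat, the fingers gripping it with more than 3 N; the peg and the tailpiece lie in their trays, let go, origins inside the walls and at most 30 mm above the tray floor, and so do the two pieces that were there already (all of step 1 and value of joint thumbscrew between 1.22 and 1.92 rad and velocity of joint thumbscrew between -0.1 and 0.1 rad/s and contact force between the fingers and thumbscrew above 3 N and x of peg_b in the frame of peg_tray_in between -0.065 and 0.065 m and y of peg_b in the frame of peg_tray_in between -0.075 and 0.075 m and z of peg_b in the frame of peg_tray_in between -0.006 and 0.03 m and x of tailpiece_b in the frame of tail_tray_in between -0.065 and 0.065 m and y of tailpiece_b in the frame of tail_tray_in between -0.075 and 0.075 m and z of tailpiece_b in the frame of tail_tray_in between -0.006 and 0.03 m); the arm keeps its last pose, push and grip.
It fails at once if the varnish is moved by more than 30 mm (distance of varnish from where it was at the start of the episode above 0.03 m).
It fails at once if the jar is moved by more than 30 mm (distance of jar from where it was at the start of the episode above 0.03 m).
It fails at once if the spool clamp is moved by more than 30 mm (distance of spool_clamp from where it was at the start of the episode above 0.03 m).
It fails at once if the brush is moved by more than 30 mm (distance of brush from where it was at the start of the episode above 0.03 m).
It fails at once if the sanding block is moved by more than 30 mm (distance of sanding_block from where it was at the start of the episode above 0.03 m).
It also fails if it takes over 70 s, if anything falls off the work surface, if the arm or the gripper's body presses on something with over 40 N, if the wrist force passes 120 N, or if a joint passes its speed limit or range.

## Robot

A 6-joint arm with a two-finger parallel gripper is mounted at the origin on the work surface. World frame = base frame: x ahead of the robot, y to its left, z up, the work surface at z = 0. Lengths are in m, angles in rad, forces in N, time in s.
With the tool pointing down it reaches from about 0.3 to 0.775 m from the base axis. Payload 14.6 kg.
Tool frame: the origin (TCP) lies midway between the tips of the shut fingers; the grasp point (between the pads) lies 19 mm behind it; z points along the fingers, y is the line along which they close (so a half turn about z gives the same grasp; the last joint's range is limited). The gripper opens to 94 mm and grips with 3 to 60 N. Pads are 16 mm wide; open, the fingers measure 119 mm over their backs; the gripper's body (75 mm by 177 mm) begins 78 mm behind the grasp point.
Start: joints at [1.104, 0.3, 1.521, -0, 1.321, -0.067], TCP at [0.214, 0.507, 0.205] pointing down, gripper open.
Joint ranges: [-3.03, 3.03], [-0.79, 2.21], [0.23, 2.52], [-1.04, 4.18], [0, 3.07], [-2.55, 2.55]. Speed limits (rad/s): [2.22, 2.22, 2.57, 3.14, 3.14, 3.14].

## Interface

Orientations are given as a 3x3 rotation matrix whose columns are the frame's x, y, z axes.
In Python, from cell import r, cams gives the robot as it stands. Calls block until the motion is done:
- r.move_ptp(position, orientation): joint-space move of the TCP to a pose.
- r.line_to(position, frame=None, feed=0.15): straight line of the TCP; frame=None keeps the orientation; feed is the mean speed in m/s.
- r.goto_joints(angles): joint-space move.
- r.set_gripper(opening): opening from 0.0 (shut) to 1.0 (fully open); the grip force is fixed at half the most; returns when the fingers have stopped.
- r.hold(seconds).
- r.inverse_kinematics(position, orientation): joint angles nearest the present ones, or None.
- r.read_state(): the state.
- cams.get_image(name): name is "scene" or "top" or "wrist"; returns a dict with "pixels" (480x640x3 uint8, blue, green, red), "camera_matrix" (3x3 intrinsics, pixels), "dist" ([k1, k2, p1, p2, k3] as OpenCV has them; the pictures are not rectified), "xyz" and "rotation" of the camera in the world. Camera axes: x right, y down, z forward; pixel columns grow to the right and rows downward; lengths in m; the calibration is good to about 2 mm. A picture is of the moment at which its call begins. There is no depth.
A pose or a line that the arm cannot do raises r.MotionError and nothing moves.
- r.close_job(): hands the job in; it is judged then, once.
The state is a dict: "time_s": time; "qpos": joint angles; "qd": joint speeds; "effort": joint torques, N m; "tool_pos": TCP position; "ee_rot": TCP orientation; "ft_force": force on the tool from outside, world axes, zero at the start; "torque": the same for the moment, N m; "gripper_width": opening from 0.0 (shut) to 1.0 (fully open); "gripper_force": force on a finger pad.
Only numpy, scipy, OpenCV 4.12 (cv2) and the standard library are available. Lean on these libraries where they do the work, as an engineer would, in place of code of your own. Each camera call takes 0.05 s, during which the arm holds its last target. There are 200 camera calls.

## Working session

There is one attempt and no reset: what is moved stays moved. The work goes in short steps, each a Python script; the robot and the scene stay as the last script left them, time stands still between calls to the robot, and variables do not carry over. Pictures are saved under pics/ and viewed, at most 10 in all, crops included, and the job is handed in when it is done.

```bash
ls; mkdir -p pics; python3 - <<'E'
from cell import r,cams
import cv2,pickle
for n in ("top","scene"):
    d=cams.get_image(n); cv2.imwrite(f"pics/{n}0.png",d["pixels"]); pickle.dump(d,open(f"{n}0.pkl","wb"))
    print(n,d["xyz"],d["rotation"],d["camera_matrix"],d["dist"])
print(r.read_state())
E
```

```text
pics
top [ 0.42657235 -0.03593723  1.64062612] [[-0.02847472 -0.99304951  0.11420094]
 [-0.99951424  0.02973382  0.00933676]
 [-0.01266749 -0.11387961 -0.9934138 ]] [[623.0359109    0.         327.49724276]
 [  0.         623.0359109  245.76238542]
 [  0.           0.           1.        ]] [-0.18499814  0.          0.          0.          0.        ]
scene [0.86901115 0.52690722 0.93902284] [[-0.88371105  0.38539098 -0.26557217]
 [ 0.46779861  0.70935629 -0.5272363 ]
 [-0.01480682 -0.59015884 -0.80715135]] [[465.22296495   0.         316.91315386]
 [  0.         465.22296495 233.16491816]
 [  0.           0.           1.        ]] [-0.06091985  0.          0.          0.          0.        ]
{'time_s': 0.1, 'qpos': array([ 1.10439767e+00,  3.00456309e-01,  1.52148005e+00, -2.11205361e-05,
        1.32070832e+00, -6.66074650e-02]), 'qd': array([-0.00053101,  0.00059109, -0.00044163,  0.00087109, -0.00282555,
       -0.00106252]), 'effort': array([ 6.29359620e-04, -5.32636464e+01, -3.53290057e+01,  7.09445472e-02,
        2.34476494e-02, -7.98123688e-05]), 'tool_pos': array([0.21398538, 0.50642368, 0.20493718]), 'ee_rot': array([[-9.21144313e-01,  3.89220949e-01, -4.54788828e-04],
       [ 3.89221211e-01,  9.21143826e-01, -9.48863673e-04],
       [ 4.96083021e-05, -1.05105384e-03, -9.99999446e-01]]), 'ft_force': array([-0.33388535,  0.04589903, -0.30239716]), 'torque': array([ 0.02183357, -0.04741852, -0.01062515]), 'gripper_force': 0.0, 'gripper_width': 1.000304932805449}
```

View pics/top0.png

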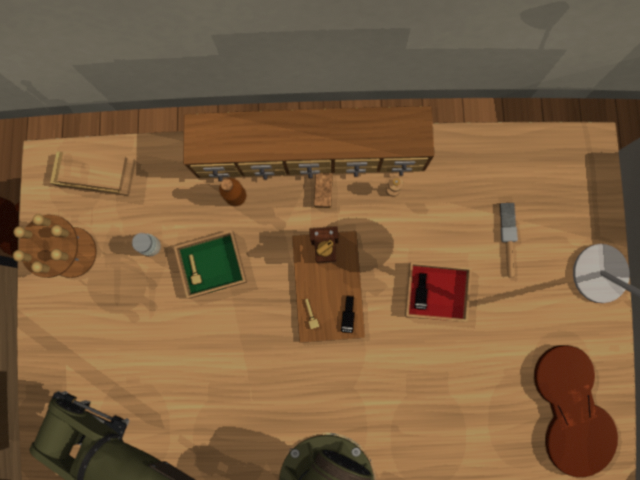

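View pics/scene0.png

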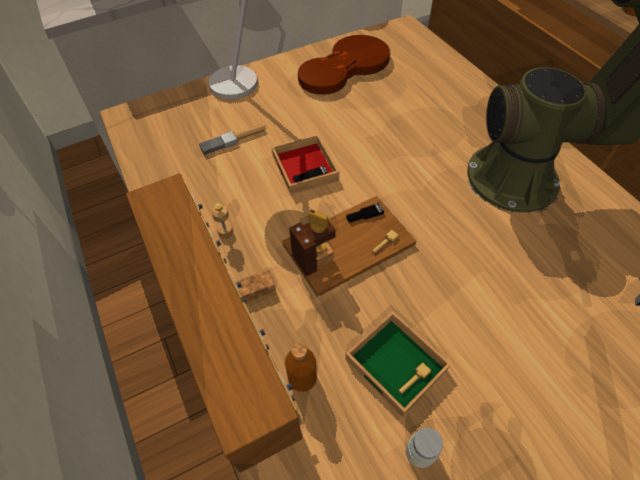

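```bash
cat > h.py <<'E'
import numpy as np,cv2
def px2w(d,pts,z):
    u=cv2.undistortPoints(np.array(pts,float).reshape(-1,1,2),d["camera_matrix"],d["dist"]).reshape(-1,2)
    R=np.array(d["rotation"]);c=np.array(d["xyz"])
    v=np.c_[u,np.ones(len(u))]@R.T
    return c+v*((z-c[2])/v[:,2])[:,None]
def w2px(d,p):
    R=np.array(d["rotation"]);c=np.array(d["xyz"])
    return cv2.projectPoints(np.array(p,float).reshape(-1,1,3),cv2.Rodrigues(R.T)[0],-R.T@c,d["camera_matrix"],d["dist"])[0].reshape(-1,2)
def down(yaw):
    "tool pointing down, closing axis y at heading yaw"
    y=np.array([np.cos(yaw),np.sin(yaw),0]);z=np.array([0,0,-1.]);return np.c_[np.cross(y,z),y,z]
E
python3 - <<'E'
from h import *
import pickle
np.set_printoptions(precision=4,suppress=True)
d=pickle.load(open("top0.pkl","rb"))
for n,p,z in [("peg",[(313,323),(307,300)],.028),("tail",[(347,331),(350,297)],.03),("screw",[(325,248)],.178),
 ("green",[(176,248),(233,234),(245,284),(185,297)],.034),("red",[(410,263),(469,268),(467,319),(406,315)],.034),("press",[(300,342),(364,338)],.018)]:
    w=px2w(d,p,z)[:,:2]; print(n,w.tolist(),w.mean(0))
im=d["pixels"]
a=cv2.resize(im[220:350,285:375],None,fx=4.5,fy=4.5,interpolation=cv2.INTER_CUBIC)
cv2.imwrite("pics/crop.png",a)
E
```

```text
peg [[0.4127908141316077, 0.022274642503982173], [0.4724807129656279, 0.03620264134132619]] [0.4426 0.0292]
tail [[0.3897894336566592, -0.06463034904621887], [0.4769523975847014, -0.07505906036720225]] [ 0.4334 -0.0698]
screw [[0.5895712238968326, -0.016141912641588357]] [ 0.5896 -0.0161]
green [[0.6172768931468138, 0.3779770290187604], [0.6496539465119553, 0.22557805345838214], [0.5179381532235862, 0.19577805402595036], [0.48794342186412504, 0.35448545273663296]] [0.5682 0.2885]
red [[0.559911291777554, -0.2333284235595915], [0.5419869857035288, -0.3874567007288724], [0.409997332380467, -0.37588289942519404], [0.4260168992243798, -0.21760396196451123]] [ 0.4845 -0.3036]
press [[0.3644770362584646, 0.0576416286528894], [0.3700972182854799, -0.10828062559639501]] [ 0.3673 -0.0253]
```

View pics/crop.png

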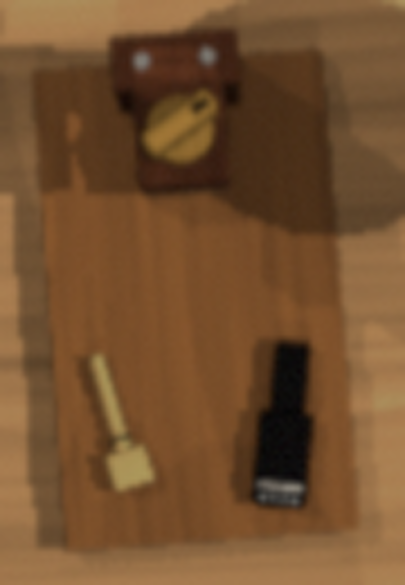

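```bash
cat > pp.py <<'E'
from h import *
from cell import r,cams
def pick_place(g,gy,p,py,op,rel,zg=.022,zp=.011):
    r.move_ptp([*g,.13],down(gy-np.pi/2)); r.set_gripper(op)
    r.line_to([*g,zg],feed=.12); r.set_gripper(0)
    r.line_to([*g,.13],feed=.2); s=r.read_state(); print("held",s["gripper_width"],s["gripper_force"],s["time_s"])
    if s["gripper_width"]<.08: raise SystemExit("missed")
    r.move_ptp([*p,.13],down(py-np.pi/2)); r.line_to([*p,zp],feed=.12)
    r.set_gripper(rel); r.line_to([*p,.14],feed=.2); print(r.read_state()["time_s"])
E
python3 - <<'E'
from pp import *
import pickle
d=pickle.load(open("top0.pkl","rb"))
c=lambda x,y:(285+(x+.5)/4.5-.5,220+(y+.5)/4.5-.5)
def yaw(w): v=w[1]-w[0]; return np.arctan2(v[1],v[0])
rot=lambda a,v:np.array([[np.cos(a),-np.sin(a)],[np.sin(a),np.cos(a)]])@v
w=px2w(d,[c(129,466),c(97,357)],.027)[:,:2]; a=yaw(w); print("peg",w[0],a)
pick_place(w[0],a,[.568,.2885]+rot(.215,[-.020,-.03]),.215,.6,.42)
w=px2w(d,[c(278,503),c(293,345)],.03)[:,:2]; a=yaw(w); g=w.mean(0)+rot(a,[-.0105,0]); print("tail",w,a)
pick_place(g,a,[.4845,-.3036]+rot(-.1,[-.010,-.03]),-.1,.65,.5)
# look at thumbscrew from above
r.move_ptp([.53,-.016,.30],down(-np.pi/2))
for n in("wrist","top"):
    d=cams.get_image(n);pickle.dump(d,open(n+"1.pkl","wb"));cv2.imwrite(f"pics/{n}1.png",d["pixels"])
print(r.read_state()["qpos"],w2px(pickle.load(open("wrist1.pkl","rb")),[.59,-.016,.178]))
E
```

```text
peg [0.41233386 0.02160581] 0.2596819990012169
held 0.24851028289177465 29.979642033576965 5.1167
8.5833
tail [[ 0.38883915 -0.0630299 ]
 [ 0.47883624 -0.07440109]] -0.12568457553441273
held 0.33932336765558524 29.999738931655884 12.75
16.2
[-1.00992699e-01  2.01622432e-01  1.42753032e+00 -6.58742832e-05
  1.51368586e+00  1.47121736e+00] [[318.30894002 150.40502249]]
```

View pics/wrist1.png

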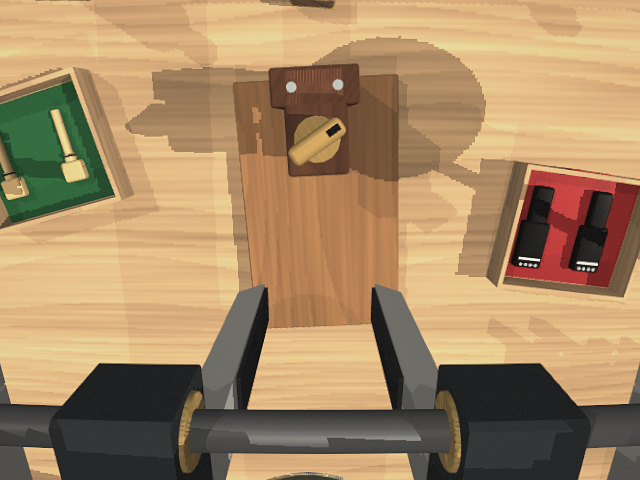

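View pics/top1.png

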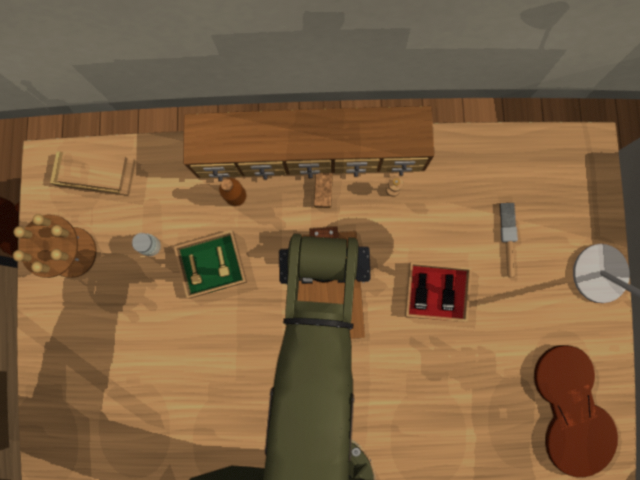

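Both pieces lie in the empty halves of their trays (green one at wrist (70,150), red one at (593,232)); the wing shows at about (318,140), mark at upper right (335,130). I'll zoom in on the wing.

```bash
python3 - <<'E'
import cv2
im=cv2.imread("pics/wrist1.png")[100:185,270:370]
cv2.imwrite("pics/wc.png",cv2.resize(im,None,fx=6,fy=6,interpolation=cv2.INTER_CUBIC))
E
```

```text
(no output)
```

View pics/wc.png

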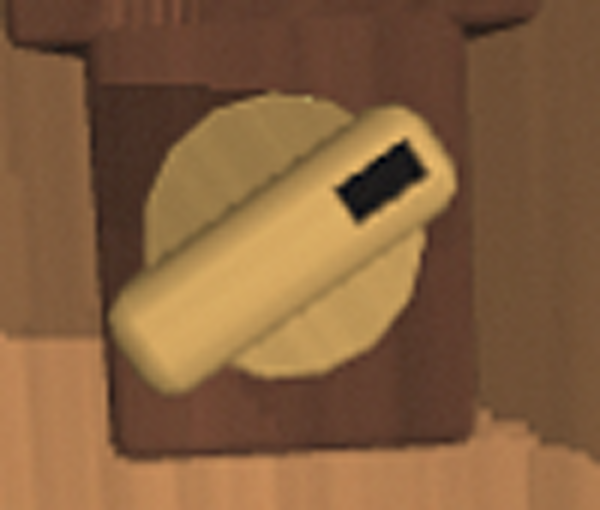

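```bash
python3 - <<'E'
from h import *
from cell import r
import pickle
d=pickle.load(open("wrist1.pkl","rb"))
c=lambda x,y:(270+(x+.5)/6-.5,100+(y+.5)/6-.5)
w=px2w(d,[c(143,352),c(427,147)],.177)[:,:2]; disc=px2w(d,[c(285,236)],.144)[0,:2]
v=w[1]-w[0]; h=np.arctan2(v[1],v[0]); m=w.mean(0)
print(m,disc,np.linalg.norm(v),h)
p=(m+disc)/2
r.set_gripper(.55)
r.move_ptp([*p,.23],down(h+np.pi/2)); print(r.read_state()["qpos"])
q=r.read_state()["qpos"]
assert -2.4<q[5]<-.3
r.line_to([*p,.149],feed=.08); t0=r.read_state(); print(t0["torque"],t0["ft_force"])
r.set_gripper(0); s=r.read_state(); print(s["gripper_width"],s["gripper_force"],s["torque"],s["ft_force"],s["time_s"])
q=s["qpos"].copy()
for i in range(5):
    q[5]+=.06; r.goto_joints(q); s=r.read_state(); print(s["qpos"][5],s["torque"],s["effort"][5],s["ft_force"],s["time_s"])
E
```

```text
[ 0.59609489 -0.01500005] [ 0.59597602 -0.01497328] 0.03992892658377093 -0.9558679302979095
[-8.65232073e-02  3.87236328e-01  1.34717069e+00 -1.19520180e-05
  1.40703368e+00 -7.00680931e-01]
[ 0.00112313 -0.01770779  0.03732035] [ 0.47809374 -0.35466203 -0.10681299]
0.1472131308631336 29.997063875198364 [-0.47775869  1.01812659 -0.02033241] [-4.81529427 -2.41076755  3.6544961 ] 21.6917
-0.6428714179119058 [-0.01386091  0.27180343 -0.06779031] 0.4123518895357847 [-1.27419619 -0.35522665  0.62095494] 21.9417
-0.5839150382642376 [-0.24130924  0.48997203  0.01013694] 0.3891804814338684 [-2.74757152 -1.08905114  2.00548018] 22.1917
-0.524361555689178 [-0.24283676  0.71019956  0.00150842] 0.3799761738628149 [-4.02358368 -1.44128839  2.1058738 ] 22.4417
-0.4646518527778878 [-0.42927136  0.89103929 -0.03865164] 0.3015950694680214 [-4.49798095 -2.34375189  2.60469905] 22.6917
-0.4047193285180078 [-0.41765696  0.96829503 -0.05546304] 0.24974724277853966 [-4.70210712 -1.21919687  2.64316152] 22.9417
```

```bash
python3 - <<'E'
from h import *
from cell import r
q=r.read_state()["qpos"].copy()
while q[5]<2.4:
    q[5]+=.08; r.goto_joints(q); s=r.read_state(); print(np.round([q[5],s["qpos"][5],s["torque"][2],s["effort"][5],*s["ft_force"],s["gripper_width"],s["time_s"]],3))
    if abs(s["torque"][2])>.35 or q[5]-s["qpos"][5]>.06: break
E
```

```text
[-0.325 -0.329 -0.082  0.501 -3.698 -1.875  2.632  0.145 23.192]
[-0.245 -0.248 -0.079  0.353 -5.28  -1.656  2.426  0.146 23.442]
[-0.165 -0.168 -0.061  0.355 -5.087 -1.418  2.588  0.146 23.692]
[-0.085 -0.088 -0.048  0.355 -6.851 -1.343  3.467  0.148 23.942]
[-5.0000e-03 -8.0000e-03 -1.3000e-02  3.5500e-01 -6.3810e+00 -2.1860e+00
  3.2900e+00  1.4800e-01  2.4192e+01]
[ 7.5000e-02  7.2000e-02 -9.0000e-03  3.5500e-01 -7.3650e+00 -1.9800e+00
  3.0680e+00  1.4800e-01  2.4442e+01]
[ 1.5500e-01  1.5200e-01 -7.0000e-03  3.5600e-01 -8.2760e+00 -1.2590e+00
  3.2170e+00  1.4700e-01  2.4692e+01]
[ 0.235  0.232 -0.037  0.356 -8.347 -1.983  4.181  0.146 24.942]
[ 0.315  0.312 -0.064  0.356 -7.479 -1.674  5.03   0.142 25.192]
[ 0.395  0.392 -0.026  0.356 -9.508 -2.451  4.865  0.146 25.442]
[  0.475   0.472  -0.063   0.356 -10.637  -0.442   4.93    0.143  25.692]
[ 5.5500e-01  5.5200e-01 -1.5000e-02  3.5600e-01 -1.0348e+01 -6.4400e-01
  6.3270e+00  1.4500e-01  2.5942e+01]
[  0.635   0.632  -0.027   0.356 -10.212  -1.613   5.137   0.148  26.192]
[  0.715   0.712  -0.095   0.356 -10.508  -0.844   5.796   0.145  26.442]
[  0.795   0.792  -0.063   0.355 -10.065  -0.097   5.319   0.153  26.692]
[ 8.7500e-01  8.7200e-01 -6.8000e-02  3.5500e-01 -1.0909e+01  2.1000e-02
  4.6540e+00  1.4700e-01  2.6942e+01]
[  0.955   0.952  -0.042   0.355 -12.562   0.046   4.909   0.146  27.192]
[  1.035   1.032  -0.061   0.355 -10.751   0.627   6.121   0.145  27.442]
[  1.115   1.112  -0.051   0.354 -12.075   0.136   6.766   0.149  27.692]
[  1.195   1.192  -0.093   0.354 -11.769   1.784   6.204   0.147  27.942]
[  1.275   1.272  -0.072   0.353 -12.002   2.057   5.687   0.148  28.192]
[  1.355   1.352  -0.039   0.353 -12.482   2.234   6.991   0.145  28.442]
[  1.435   1.432  -0.068   0.339 -12.987   2.556   6.156   0.15   28.692]
[  1.515   1.511   0.608   1.041 -10.785   2.143   5.044   0.149  28.942]
```

```bash
python3 - <<'E'
from h import *
from cell import r,cams
import pickle
r.hold(.3)
q=r.read_state()["qpos"].copy(); print(r.read_state()["torque"])
for a in np.linspace(q[5],1.46-1.571,9)[1:]:
    q[5]=a; r.goto_joints(q)
r.hold(.3)
s=r.read_state(); print(np.round([s["qpos"][5],s["torque"][2],*s["ft_force"],s["gripper_width"],s["gripper_force"],s["time_s"]],3))
d=cams.get_image("scene"); u=w2px(d,[.596,-.015,.17])[0]; x,y=u.astype(int)
cv2.imwrite("pics/s2.png",cv2.resize(d["pixels"][y-60:y+60,x-80:x+80],None,fx=4,fy=4))
d=cams.get_image("wrist"); cv2.imwrite("pics/w2.png",d["pixels"])
E
```

```text
[0.33939467 1.87954124 0.58450529]
[-1.0000e-01 -0.0000e+00  2.3500e-01 -5.0820e+00 -2.4000e-02  1.4600e-01
  2.9908e+01  3.2017e+01]
```

View pics/w2.png

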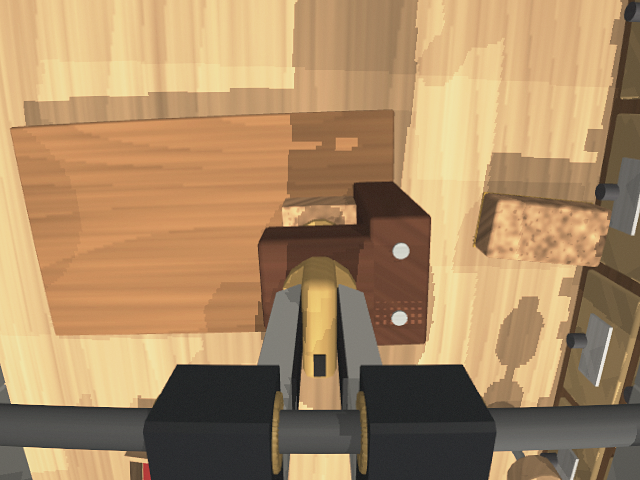

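View pics/s2.png

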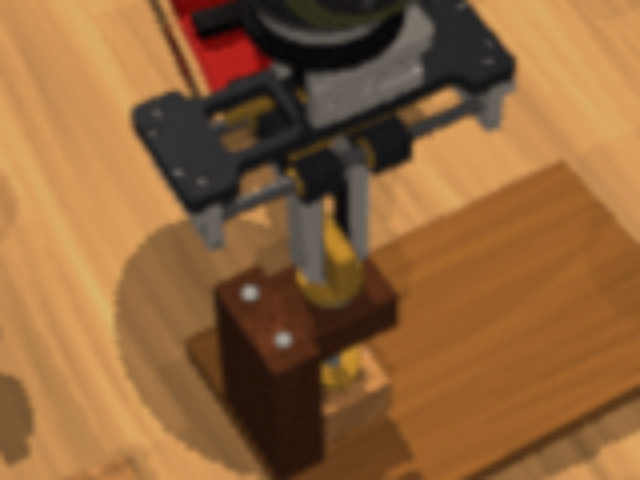

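The wing is gripped squarely between the pads (wrist picture around (320,310), mark at (320,365)). It now lies across the press, about 90° from its seat. The grip is 30 N and everything is still, so I'm handing the job in.

```bash
python3 -c "
from cell import r
print(r.close_job())"
```

```text
the job is handed in; nothing more can be done
None
```

I handed the job in at about 32 s: the peg is in the green tray and the tailpiece in the red one. I turned the thumbscrew clockwise until it stopped against its seat, backed it off about 90°, and left it gripped at 30 N; the judge's verdict was not shown.

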